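Find the sink stopper of the right size with the slot gauge

TASK

Three sink stoppers lie in the entrances of the three lanes of the slot gauge: slide each one, without lifting it and without forcing it, along its own lane as far as it will go. Exactly one will pass the first, wider gate (go) and stop at the second, narrower gate (no-go): that is the right size, so once all three have been gauged take it out and set it down flat in the white tray, without dropping it. Leave the other two lying in their lanes where they ended, and do not disturb the bottle, the cups and the carton.

Things in the scene. Friction and masses are not known exactly. Their poses are not given: they have to be found in the camera images.
- gauge: fixed slot gauge, 223 x 256 mm: pale floor plate 4 mm thick, four dark steel rails 14 mm above it (tops 18 mm above the table) leaving three equal straight lanes, open above and at the entrance (x = -100 mm). Origin: on the table under the go edge, mid lane; x inwards along the lanes, y left, z up. Lane centres y = -80, 0, 80 mm. Entrance part 64 mm wide.
- gauge_go (a point): go edge of the middle lane, on the floor plate (gauge x = 0): all lanes narrow here, square-edged, from 64 to 56 mm. A stopper too large stops here, its centre 9 to 15 mm before the edge. Axes as the gauge. Sliding takes about 1 N, with brief bumps of a few N at the edges; a push of 5 to 10 N shows that it has stopped.
- gauge_nogo (a point): no-go edge of the middle lane, on the floor plate (gauge x = 55 mm): all lanes narrow here, square-edged, from 56 to 48 mm. The right stopper stops here, its centre 8 to 14 mm before the edge. One too small passes and can go on to the end wall at gauge x = 115 mm (its centre then at 93 mm).
- stopper_a: sink stopper: black hard-plastic disc 14 mm thick, upright steel knob (22 mm diameter, 14 to 48 mm above the underside) at its centre; 80 to 155 g. The three differ only in diameter: 60, 52 and 44 mm; which this is only the gauge shows. Starts flat on the floor of any lane, centre 50 to 65 mm before the go edge. Origin: centre of the underside, z up.
- stopper_b: sink stopper: black hard-plastic disc 14 mm thick, upright steel knob (22 mm diameter, 14 to 48 mm above the underside) at its centre; 80 to 155 g. The three differ only in diameter: 60, 52 and 44 mm; which this is only the gauge shows. Starts flat on the floor of any lane, centre 50 to 65 mm before the go edge. Origin: centre of the underside, z up.
- stopper_c: sink stopper: black hard-plastic disc 14 mm thick, upright steel knob (22 mm diameter, 14 to 48 mm above the underside) at its centre; 80 to 155 g. The three differ only in diameter: 60, 52 and 44 mm; which this is only the gauge shows. Starts flat on the floor of any lane, centre 50 to 65 mm before the go edge. Origin: centre of the underside, z up.
- tray: shallow square white plastic tray fixed on the table at the robot's right of the gauge, 150 by 150 mm outside, walls 4 mm thick and 22 mm high, floor 4 mm thick (wall thickness). Origin: centre of the underside; x and y along its sides.
- bottle: clear plastic bottle with a red cap, 60 mm diameter, 190 mm tall, standing left of the gauge; bystander. Origin: centre of the base.
- cups: nested stack of white foam cups, 88 mm diameter, 133 mm tall, standing beyond the tray; bystander. Origin: centre of the base.
- carton: closed cardboard carton 160 by 80 mm, 55 mm high, lying left of the gauge, nearer the robot than the bottle; bystander. Origin: centre of the underside.
Mind the look-alikes: they are no part of the job. What is shaped like the stopper_a but pink is not meant.

How it is judged:
By the outcome, as a careful person would: the job done as asked, in the order asked, and still so for the second after the job is handed in, with the robot touching nothing.
It also fails if it takes over 70 s, if anything falls off the work surface, if the arm or the gripper's body presses on something with over 40 N, if the wrist force passes 120 N, or if a joint passes its speed limit or range.

ROBOT

A 6-joint arm with a two-finger parallel gripper is mounted at the origin on the work surface. World frame = base frame: x ahead of the robot, y to its left, z up, the work surface at z = 0. Lengths are in mm, angles in degrees, forces in N, time in s.
With the tool pointing down it reaches from about 350 to 925 mm from the base axis. Payload 6.4 kg.
Tool frame: the origin (TCP) lies on the centre line of the jaws, within the pads' length; the fingertips stand 19 mm ahead of it and the grasp point (between the pads) is the TCP; y points along the fingers, x is the direction in which the jaws open and shut, and the axes are right-handed (so a half turn about y gives the same grasp; the last joint's range is limited). The gripper opens to 85 mm and grips with 20 to 120 N. Pads are 22 mm wide; open, the fingers measure 114 mm over their backs; the gripper's body (76 mm by 85 mm) begins 54 mm behind the grasp point. The pads swing forward as they close: fully open they stand 13 mm farther back than shut.
Start: joints at [58.608, 14.043, 89.255, -0, 76.702, -9.975], TCP at [237.349, 605.128, 250.29] pointing down, gripper open.
Joint ranges: [-179.41, 179.41], [-58.25, 129.5], [7.25, 145.43], [-54.29, 234.29], [11.92, 165.04], [-157.13, 157.13]. Speed limits (degrees/s): [147.25, 147.25, 180, 180, 180, 180].

INTERFACE

Orientations are given as [roll, pitch, yaw] about the fixed x, y, z axes, in that order (R = Rz(yaw) Ry(pitch) Rx(roll)).
In Python, from plant import * gives the robot as it stands.
- The arm moves only by the shell command python3 -m pendant 'ROWS' [FORCE]. ROWS is JSON, a list of rows, each an object with "rotation": the turn, a rotation vector about the world's x, y, z in rad, a list of three; "linear": the shift along the world's x, y, z in m, a list of three; "hand": the finger opening in m, from 0 to 0.0854. A call has 1 to 20 rows; each row is the pose to reach, as a shift and turn from the pose commanded when the call began; what a row does not reach only later rows make up. A row lasts 1/8 s, in which the tool goes at most 62.5 mm and 10.7 degrees, less where a joint would pass 70% of its speed; a pose out of reach is approached as far as the arm can. A call with a gripper value outside its range is refused whole. The fingers move at their own pace and stop on an object; FORCE is the grip in N (left out, the last holds). Time passes only in rows, so rows that repeat a pose let the fingers close. It gives the time, the measured TCP pose, the force and the opening at its end, in the units of the state.
- get_state(): the state, without advancing time (a new reading comes with each control period).
- read_camera(name): name is "side" or "top"; returns (picture, depth): 480x640x3 uint8, blue, green, red; 480x640 float32, mm along the optical axis (not along the pixel's ray), 0 where there is no reading.
- camera_model(name): a dict with "fx", "fy", "cx", "cy" (pixels), "dist" ([k1, k2, p1, p2, k3] as OpenCV has them; the pictures are not rectified), "view" (4x4, takes a point from world to camera coordinates). Camera axes: x right, y up, looking along -z (the intrinsics and any distortion apply to the point x, -y, -z); pixel columns grow to the right and rows downward; lengths in mm; the calibration is good to about 2 mm. A picture is of the moment at which its call begins. camera_model takes no time and is no camera call.
- finish_job(): hands the job in, once; it reports no verdict.
Trained networks look in the newest picture that a camera, given by its name, has taken for a name from the list of things; names that differ only in an ending like _2 or _b are one class to them, and where a whole thing is asked for, a point or a joint stands for the part that bears it (a point fixed in the world has none). Each returns a list of dicts, best first, with "p" (0 to 1); they miss things now and then, are a little off and sometimes report something else, mostly with a low value. They report only what shows in the picture. A call takes as long as a camera call. They do not tell look-alikes from the thing itself.
- spot_in(camera, target): "rect" ([left, top, right, bottom] in pixels, round what is visible of it).
- place_of(camera, target): "at" ([column, row] in pixels: a listed point, or the origin of a listed thing).
The state is a dict: "t": time; "joint_pos": joint angles; "qvel": joint speeds; "effort": joint torques, N m; "position": TCP position; "tool_rot": TCP orientation; "contact_force": force on the tool from outside, world axes, zero at the start; "wrist_torque": the same for the moment, N m; "width": opening from 0.0 (shut) to 1.0 (fully open).
Only numpy, scipy, OpenCV 4.12 (cv2) and the standard library are available. Lean on these libraries where they do the work, as an engineer would, in place of code of your own. Each camera call takes 0.05 s, during which the arm holds its last target. There are 200 camera calls.

## Working session

There is one attempt and no reset: what is moved stays moved. The work goes in short steps, Python scripts to look and compute and a shell command to move; the robot and the scene stay as the last step left them, time stands still between calls to the robot, and variables do not carry over. Pictures are saved under pics/ and viewed, about 8 in all and at most 12, crops included, and the job is handed in when it is done.

```bash
mkdir -p pics; ls
cat > h.py <<'E'
from plant import *
import numpy as np, cv2
def K(m): return np.array([[m["fx"],0,m["cx"]],[0,m["fy"],m["cy"]],[0,0,1.]])
def proj(name,P):
    m=camera_model(name);V=np.array(m["view"]);P=np.atleast_2d(np.array(P,float))
    c=P@V[:3,:3].T+V[:3,3]; c=c*[1,-1,-1]
    return cv2.projectPoints(c,np.zeros(3),np.zeros(3),K(m),np.array(m["dist"],float))[0][:,0]
def onplane(name,px,z):
    m=camera_model(name);V=np.array(m["view"]);R=V[:3,:3]
    u=cv2.undistortPoints(np.array(px,float).reshape(-1,1,2),K(m),np.array(m["dist"],float))[:,0]
    d=np.c_[u[:,0],-u[:,1],-np.ones(len(u))]@R; o=-R.T@V[:3,3]
    return o+d*((z-o[2])/d[:,2])[:,None]
E
python3 - <<'E'
from h import *
for n in("top","side"):
    p,d=read_camera(n);cv2.imwrite(f"pics/{n}0.png",p);np.save(f"pics/{n}0.npy",d)
    V=np.array(camera_model(n)["view"]);print(n,(-V[:3,:3].T@V[:3,3]).round())
    for t in("gauge","gauge_go","gauge_nogo","stopper_a","tray"):
        for r in place_of(n,t)[:5]: print(t,np.round(r["at"],1),round(r["p"],2),onplane(n,r["at"],4).round(1))
s=get_state();print(s)
E
```

```text
pics
top [ 335.   20. 1106.]
gauge [318.  229.7] 0.95 [[565.6  51.2   4. ]]
gauge_go [320.3 226.8] 0.58 [[572.2  45.9   4. ]]
gauge_nogo [318.6 204.6] 0.96 [[623.7  48.9   4. ]]
stopper_a [287.7 258.1] 0.79 [[502.8 119.8   4. ]]
stopper_a [323.2 251.6] 0.78 [[515.6  40.5   4. ]]
stopper_a [227.  259.3] 0.78 [[503.1 255.6   4. ]]
stopper_a [361.8 247.2] 0.69 [[523.5 -45.6   4. ]]
tray [469.2 270.2] 0.58 [[ 466.1 -282.2    4. ]]
side [ 397. -744.  832.]
gauge [332.6 242.4] 0.96 [[560.8  37.7   4. ]]
gauge_go [335.5 237.4] 0.72 [[571.5  52.9   4. ]]
gauge_nogo [355.4 236.2] 0.92 [[620.6  46.1   4. ]]
stopper_a [325.3 268.5] 0.81 [[526.2 -41.1   4. ]]
stopper_a [302.3 224.4] 0.79 [[499.  117.2   4. ]]
stopper_a [315.5 245.1] 0.59 [[518.1  38.    4. ]]
stopper_a [296.6 190.9] 0.57 [[506.3 252.2   4. ]]
tray [323.7 362.3] 0.6 [[ 473.4 -279.5    4. ]]
tray [314.8 243.6] 0.31 [[517.4  43.4   4. ]]
{'t': 0.6, 'joint_pos': array([ 5.86091715e+01,  1.40411200e+01,  8.92561000e+01,  1.69255451e-05,
        7.67022044e+01, -9.97218909e+00]), 'qvel': array([ 0.04991489,  0.02854267, -0.05897725, -0.036335  ,  0.1310664 ,
        0.04535547]), 'effort': array([-3.21440666e-04, -4.29273319e+01, -3.26251066e+01, -1.22830147e-04,
        6.80799894e-04, -5.88186694e-06]), 'position': array([237.33206396, 605.12799409, 250.30654139]), 'tool_rot': array([-9.00000835e+01, -5.69734802e-04,  6.85813567e+01]), 'contact_force': array([0.50746916, 0.12835826, 0.50826953]), 'wrist_torque': array([-0.03176012, -0.00104357, -0.03318159]), 'width': 1.0001655473305784}
```

View crops.

Run:
```python
from h import *
p=cv2.imread("pics/top0.png");q=cv2.imread("pics/side0.png")
cv2.imwrite("pics/topfull.png",p)
a=cv2.resize(p[160:300,200:400],None,fx=4,fy=4,interpolation=cv2.INTER_CUBIC);cv2.imwrite("pics/topcrop.png",a)
a=cv2.resize(q[170:300,260:420],None,fx=4.6,fy=4.6,interpolation=cv2.INTER_CUBIC);cv2.imwrite("pics/sidecrop.png",a)
```

```text
(no output)
```

View pics/top0.png

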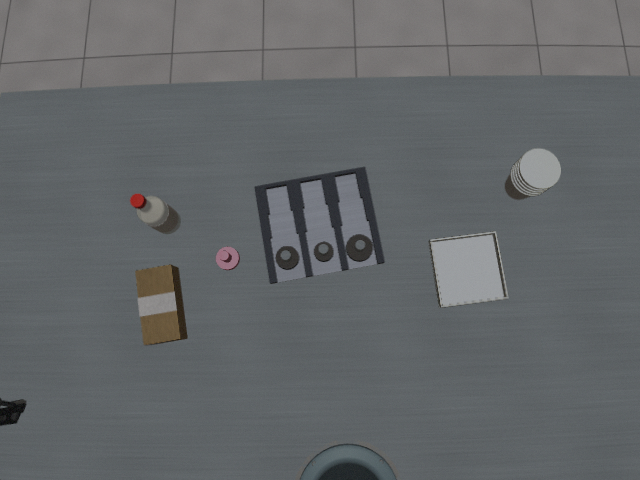

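View pics/topcrop.png

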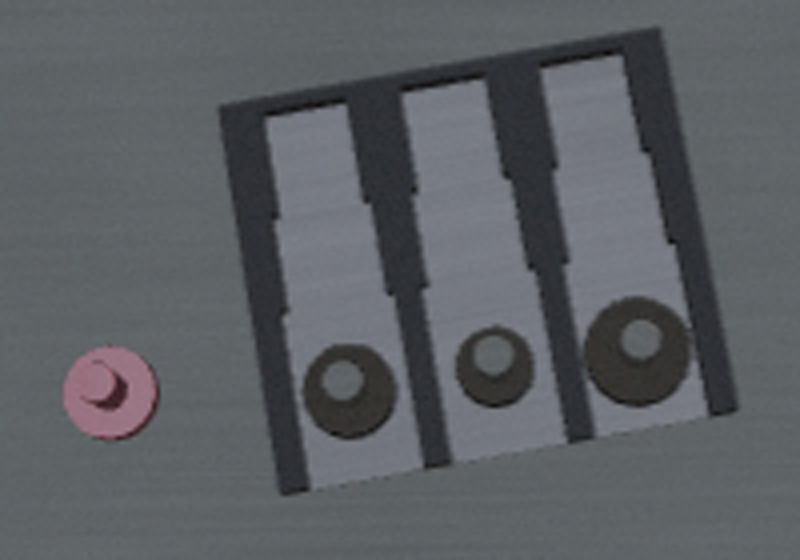

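The top view shows three black stoppers at about (287,258), (323,251) and (361,247), one in each lane. The pink look-alike at (227,259) lies outside the gauge, so I exclude it. The bottle, carton, cups at (537,172) and tray at (468,270) are all well clear. Next I fit the gauge pose.

Run:
```python
from h import *
from scipy.optimize import least_squares
C=lambda l:np.array(l,float)/4-0.375+[200,160]
# crop pixels: top rim corners z=18 and step corners z=18
G=[(123,128,18),(123,-128,18),(-100,-128,18),(-100,128,18)]
px=[(220,105),(660,28),(738,410),(283,494)]
G+=[(0,-108,18),(0,52,18),(0,-28,18),(0,-52,18)]; px+=[(672,241),(284,317),(533,268),(0,0)]
px[4:]=[(672,241),(394,293),(533,268)] ;G[4:]=[(0,-108,18),(0,52,18),(0,-28,18)]
G=np.array(G,float)
def W(x,P):
    c,s=np.cos(x[2]),np.sin(x[2]);return np.c_[x[0]+c*P[:,0]-s*P[:,1],x[1]+s*P[:,0]+c*P[:,1],P[:,2]]
f=lambda x:(proj("top",W(x,G))-C(px)).ravel()
r=least_squares(f,[571,47,.17],loss="soft_l1");x=r.x
print(x[:2].round(1),np.degrees(x[2]).round(2),f(x).reshape(-1,2).round(1).tolist())
np.save("pics/g.npy",x)
ca,sa=np.cos(x[2]),np.sin(x[2])
for n,l in(("top",[(344,379),(494,355),(641,339)]),):
    K0=onplane(n,C(l),52); D=onplane(n,C([(351,391),(495,367),(637,351)]),18)
    for k,d in zip(K0,D):
        g=lambda v:(np.array([[ca,sa],[-sa,ca]])@(v[:2]-x[:2])).round(1)
        print("knob",k.round(1),g(k),"disc",d.round(1),g(d))
d=np.load("pics/top0.npy");print(d[258,287],d[270,469],d[220,330])
p=cv2.imread("pics/side0.png")
for y in(-80,0,80):
  for P in((-100,y,4),(0,y-32,4),(0,y+32,4),(55,y,4)):
    u=proj("side",W(x,np.array([P],float)))[0];cv2.circle(p,tuple(int(round(v*16)) for v in u),16,(0,255,0),-1,cv2.LINE_AA,4)
cv2.imwrite("pics/side1.png",cv2.resize(p[170:300,260:420],None,fx=4.6,fy=4.6,interpolation=cv2.INTER_CUBIC))
```

```text
[565.2  46.7] 9.11 [[-0.0, 0.5], [1.1, -0.2], [1.4, 0.0], [-0.3, 0.1], [0.1, 0.0], [-1.4, -0.1], [-0.6, -0.3]]
knob [503.6 119.8  52. ] [-49.3  81.9] disc [502.3 119.2  18. ] [-50.7  81.5]
knob [514.7  39.7  52. ] [-51.    1.1] disc [513.8  39.9  18. ] [-51.8   1.4]
knob [521.5 -38.9  52. ] [-56.7 -77.6] disc [520.9 -38.4  18. ] [-57.2 -77. ]
1067.7721 1103.731 1133.7719
```

View pics/side1.png

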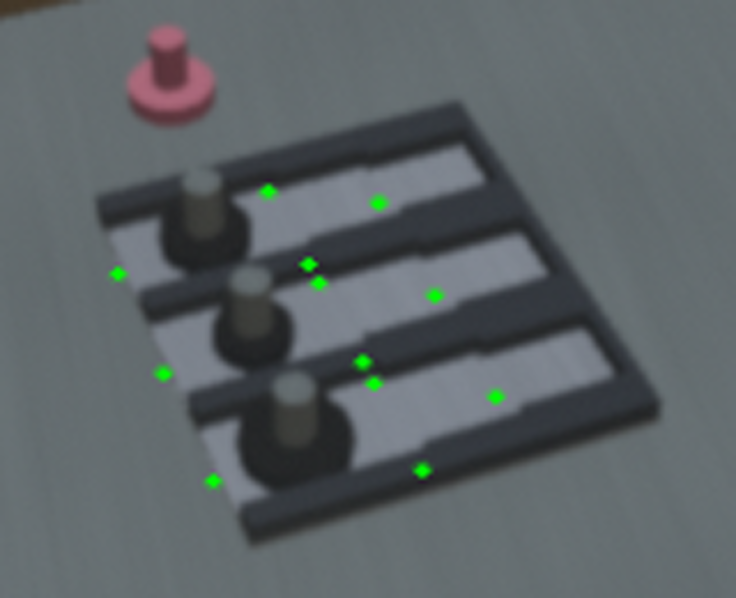

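The side view shows the gauge with three black stoppers in the lanes and the pink one outside. The overlay is a few mm off because I put the step corners on the wrong side of the step. I'll refit with both cameras.

Run:
```python
from h import *
from scipy.optimize import least_squares
C=lambda l,f,o:(np.array(l,float)+.5)/f-0.5+o
G=np.array([(123,128,18),(123,-128,18),(-100,-128,18),(-100,128,18),(0,-108,18),(0,52,18),(0,-28,18)],float)
t=C([(220,105),(660,28),(738,410),(283,494),(665,242),(386,294),(527,270)],4,[200,160])
s=C([(458,101),(658,402),(247,518),(98,200)],4.6,[260,170])
def W(x,P):
    c,q=np.cos(x[2]),np.sin(x[2]);return np.c_[x[0]+c*P[:,0]-q*P[:,1],x[1]+q*P[:,0]+c*P[:,1],P[:,2]]
ft=lambda x:proj("top",W(x,G))-t
fs=lambda x:proj("side",W(x,G[:4]))-s
for f in(lambda x:ft(x).ravel(),lambda x:fs(x).ravel(),lambda x:np.r_[ft(x).ravel(),fs(x).ravel()]):
    x=least_squares(f,[571,47,.17],loss="soft_l1").x;print(x[:2].round(1),np.degrees(x[2]).round(2),f(x).round(1).tolist())
np.save("pics/g.npy",x);ca,sa=np.cos(x[2]),np.sin(x[2])
g=lambda v:(np.array([[ca,sa],[-sa,ca]])@(v[:2]-x[:2])).round(1)
for n,kp in(("top",C([(344,379),(494,355),(641,339)],4,[200,160])),("side",C([(202,181),(251,279),(295,386)],4.6,[260,170]))):
    for k in onplane(n,kp,52): print(n,"knob",k.round(1),g(k))
# tray: bright blob
for n in("top","side"):
    p=cv2.imread(f"pics/{n}0.png");m=(p.min(2)>130).astype(np.uint8)
    _,_,st,ce=cv2.connectedComponentsWithStats(m)
    for i in np.argsort(-st[1:,4])[:3]+1: print(n,st[i],ce[i].round(1),onplane(n,ce[i],10).round(1))
```

```text
[565.   48.5] 9.06 [-0.8, 0.5, 0.4, -0.0, 0.5, 0.2, -1.1, 0.2, 1.0, -0.0, -0.2, -0.3, 0.1, -0.7]
[567.7  50.3] 8.74 [0.4, -0.3, 0.4, -0.2, -0.2, 1.7, -0.7, -1.2]
[565.7  48.7] 9.0 [-0.8, 0.1, 0.4, -0.3, 0.4, -0.1, -1.3, -0.2, 0.9, -0.3, -0.3, -0.6, -0.0, -1.0, -0.5, 0.1, -0.1, 0.2, -0.6, 2.5, -1.6, -0.5]
top knob [503.6 119.8  52. ] [-50.2  79.9]
top knob [514.7  39.7  52. ] [-51.8  -0.9]
top knob [521.5 -38.9  52. ] [-57.4 -79.6]
side knob [505.5 121.4  52. ] [-48.1  81.2]
side knob [517.2  41.2  52. ] [-49.    0.2]
side knob [524.3 -37.3  52. ] [-54.3 -78.5]
top [ 431  235   73   72 4083] [466.6 270.4] [[ 465.1 -274.7   10. ]]
top [ 519  149   42   40 1274] [539.9 168. ] [[ 698.2 -464.    10. ]]
top [138 293  38  23 648] [156.5 303.9] [[406.3 410.   10. ]]
side [ 276  318   93   84 4624] [320.4 361.3] [[ 467.  -279.3   10. ]]
side [  54    0  107   46 3247] [108.2  21.6] [[-171.4 1700.    10. ]]
side [ 423  347   53   62 2159] [449.6 372.7] [[ 704.5 -357.7   10. ]]
```

```bash
python3 -m pendant '[{"linear":[0.267,-0.485,0],"rotation":[0,0,-1.04],"hand":0.044},{"linear":[0.267,-0.485,0],"rotation":[0,0,-1.04],"hand":0.044},{"linear":[0.267,-0.485,0],"rotation":[0,0,-1.04],"hand":0.044},{"linear":[0.267,-0.485,0],"rotation":[0,0,-1.04],"hand":0.044},{"linear":[0.267,-0.485,0],"rotation":[0,0,-1.04],"hand":0.044},{"linear":[0.267,-0.485,0],"rotation":[0,0,-1.04],"hand":0.044},{"linear":[0.267,-0.485,0],"rotation":[0,0,-1.04],"hand":0.044},{"linear":[0.267,-0.485,0],"rotation":[0,0,-1.04],"hand":0.044},{"linear":[0.267,-0.485,0],"rotation":[0,0,-1.04],"hand":0.044},{"linear":[0.267,-0.485,0],"rotation":[0,0,-1.04],"hand":0.044},{"linear":[0.267,-0.485,0],"rotation":[0,0,-1.04],"hand":0.044},{"linear":[0.267,-0.485,-0.06],"rotation":[0,0,-1.04],"hand":0.044},{"linear":[0.267,-0.485,-0.12],"rotation":[0,0,-1.04],"hand":0.044},{"linear":[0.267,-0.485,-0.14],"rotation":[0,0,-1.04],"hand":0.044},{"linear":[0.267,-0.485,-0.14],"rotation":[0,0,-1.04],"hand":0.044}]'
python3 - <<'E'
from h import *
p,_=read_camera("side");cv2.imwrite("pics/s2.png",cv2.resize(p[130:300,240:440],None,fx=4,fy=3.5,interpolation=cv2.INTER_CUBIC))
s=get_state();print(s["t"],s["position"],s["tool_rot"])
E
```

```text
t: 2.48
position: [502.3, 121.5, 108.5]
tool_rot: [-90.0, 0.3, 9.1]
contact_force: [-0.1, 0.8, -0.1]
width: 0.514
2.525 [503.83153655 121.29772379 110.32672102] [-8.99860575e+01  3.67192260e-02  9.10687093e+00]
```

View pics/s2.png

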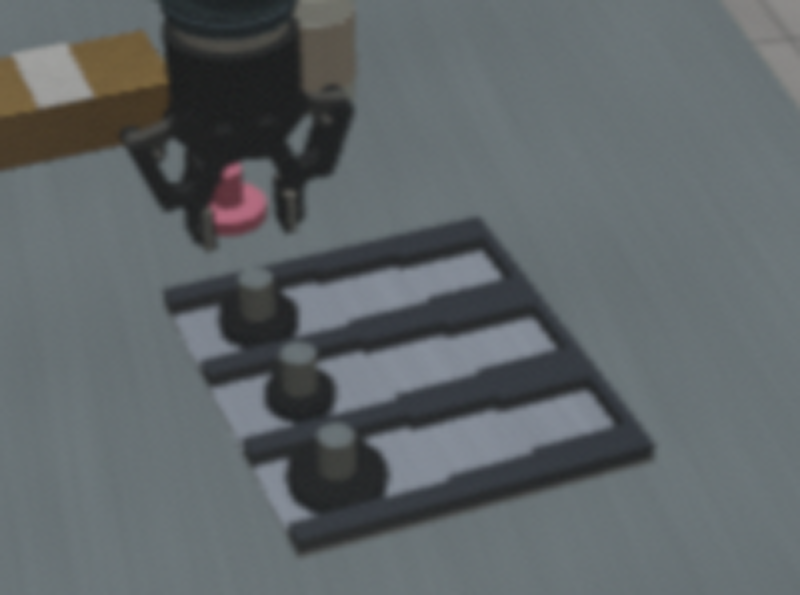

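The gripper is straight above the left lane's stopper with the jaws opening along the lane; the pink one is only in the background. I'll descend with a loose cage around the knob.

```bash
python3 -m pendant '[{"linear":[0,0,-0.03],"rotation":[0,0,0],"hand":0.044},{"linear":[0,0,-0.05],"rotation":[0,0,0],"hand":0.044},{"linear":[0,0,-0.062],"rotation":[0,0,0],"hand":0.044},{"linear":[0,0,-0.069],"rotation":[0,0,0],"hand":0.044},{"linear":[0,0,-0.069],"rotation":[0,0,0],"hand":0.036},{"linear":[0,0,-0.069],"rotation":[0,0,0],"hand":0.03},{"linear":[0,0,-0.069],"rotation":[0,0,0],"hand":0.027},{"linear":[0,0,-0.069],"rotation":[0,0,0],"hand":0.0245},{"linear":[0,0,-0.069],"rotation":[0,0,0],"hand":0.0245},{"linear":[0,0,-0.069],"rotation":[0,0,0],"hand":0.0245}]' 20
```

```text
t: 3.78
position: [504.3, 120.1, 41.3]
tool_rot: [-90.0, -0.0, 9.0]
contact_force: [1.1, -0.2, 0.5]
width: 0.286
```

```bash
python3 -m pendant '[{"linear":[0.004,0.0006,0],"rotation":[0,0,0],"hand":0.0245},{"linear":[0.008,0.0012,0],"rotation":[0,0,0],"hand":0.0245},{"linear":[0.012,0.0019,0],"rotation":[0,0,0],"hand":0.0245},{"linear":[0.016,0.0025,0],"rotation":[0,0,0],"hand":0.0245},{"linear":[0.020,0.0032,0],"rotation":[0,0,0],"hand":0.0245},{"linear":[0.024,0.0038,0],"rotation":[0,0,0],"hand":0.0245},{"linear":[0.028,0.0044,0],"rotation":[0,0,0],"hand":0.0245},{"linear":[0.030,0.0048,0],"rotation":[0,0,0],"hand":0.0245},{"linear":[0.032,0.0051,0],"rotation":[0,0,0],"hand":0.0245}]'
python3 -m pendant '[{"linear":[0.0015,0.0002,0],"rotation":[0,0,0],"hand":0.0245},{"linear":[0.003,0.0005,0],"rotation":[0,0,0],"hand":0.0245},{"linear":[0.0045,0.0007,0],"rotation":[0,0,0],"hand":0.0245}]'
```

```text
t: 4.9
position: [536.4, 125.3, 41.3]
tool_rot: [-90.0, 0.0, 9.0]
contact_force: [-0.9, -0.2, 0.7]
width: 0.29
t: 5.28
position: [540.9, 126.0, 41.3]
tool_rot: [-90.0, 0.0, 9.0]
contact_force: [-0.6, 0.7, 0.7]
width: 0.287
```

```bash
python3 -m pendant '[{"linear":[0.0015,0.0002,0],"rotation":[0,0,0],"hand":0.0245},{"linear":[0.003,0.0005,0],"rotation":[0,0,0],"hand":0.0245}]'
```

```text
t: 5.52
position: [543.9, 126.4, 41.3]
tool_rot: [-90.0, 0.0, 9.0]
contact_force: [-0.8, -0.6, 1.4]
width: 0.288
```

```bash
python3 -m pendant '[{"linear":[0.0015,0.0002,0],"rotation":[0,0,0],"hand":0.0245},{"linear":[0.003,0.0005,0],"rotation":[0,0,0],"hand":0.0245}]'
python3 -m pendant '[{"linear":[0.0015,0.0002,0],"rotation":[0,0,0],"hand":0.0245},{"linear":[0.003,0.0005,0],"rotation":[0,0,0],"hand":0.0245},{"linear":[0.0045,0.0007,0],"rotation":[0,0,0],"hand":0.0245}]'
```

```text
t: 5.78
position: [546.9, 127.0, 41.3]
tool_rot: [-90.0, 0.0, 9.0]
contact_force: [-0.6, -0.8, 0.9]
width: 0.285
t: 6.15
position: [551.5, 127.7, 41.3]
tool_rot: [-90.0, 0.0, 9.0]
contact_force: [-0.8, 0.9, 0.7]
width: 0.287
```

It has passed go. I'll move on to just short of the no-go stop zone.

```bash
python3 -m pendant '[{"linear":[0.004,0.0006,0],"rotation":[0,0,0],"hand":0.0245},{"linear":[0.008,0.0012,0],"rotation":[0,0,0],"hand":0.0245},{"linear":[0.012,0.0019,0],"rotation":[0,0,0],"hand":0.0245},{"linear":[0.016,0.0025,0],"rotation":[0,0,0],"hand":0.0245},{"linear":[0.020,0.0032,0],"rotation":[0,0,0],"hand":0.0245},{"linear":[0.024,0.0038,0],"rotation":[0,0,0],"hand":0.0245},{"linear":[0.028,0.0044,0],"rotation":[0,0,0],"hand":0.0245},{"linear":[0.032,0.0051,0],"rotation":[0,0,0],"hand":0.0245},{"linear":[0.035,0.0056,0],"rotation":[0,0,0],"hand":0.0245},{"linear":[0.038,0.006,0],"rotation":[0,0,0],"hand":0.0245}]'
python3 -m pendant '[{"linear":[0.0015,0.0002,0],"rotation":[0,0,0],"hand":0.0245},{"linear":[0.003,0.0005,0],"rotation":[0,0,0],"hand":0.0245}]'
```

```text
t: 7.4
position: [589.5, 133.7, 41.3]
tool_rot: [-90.0, 0.0, 9.0]
contact_force: [-0.7, -0.9, 1.6]
width: 0.287
t: 7.65
position: [592.4, 134.1, 41.4]
tool_rot: [-90.0, 0.0, 9.0]
contact_force: [-0.3, 1.2, -0.1]
width: 0.286
```

```bash
python3 -m pendant '[{"linear":[0.0015,0.0002,0],"rotation":[0,0,0],"hand":0.0245},{"linear":[0.0025,0.0004,0],"rotation":[0,0,0],"hand":0.0245}]'
```

```text
t: 7.9
position: [594.9, 134.5, 41.3]
tool_rot: [-90.0, 0.0, 9.0]
contact_force: [-1.5, 0.1, 0.7]
width: 0.292
```

```bash
python3 -m pendant '[{"linear":[0.001,0.0002,0],"rotation":[0,0,0],"hand":0.0245},{"linear":[0.002,0.0003,0],"rotation":[0,0,0],"hand":0.0245}]'
```

```text
t: 8.15
position: [596.9, 134.8, 41.3]
tool_rot: [-90.0, 0.0, 9.0]
contact_force: [-0.4, -0.5, 0.3]
width: 0.282
```

```bash
python3 -m pendant '[{"linear":[0.001,0.0002,0],"rotation":[0,0,0],"hand":0.0245},{"linear":[0.001,0.0002,0],"rotation":[0,0,0],"hand":0.0245}]'
```

```text
t: 8.4
position: [598.0, 135.1, 41.3]
tool_rot: [-90.0, -0.0, 9.0]
contact_force: [-1.1, 0.4, 0.9]
width: 0.284
```

```bash
python3 -m pendant '[{"linear":[0.001,0.0002,0],"rotation":[0,0,0],"hand":0.0245},{"linear":[0.0015,0.0002,0],"rotation":[0,0,0],"hand":0.0245}]'
```

```text
t: 8.65
position: [599.3, 135.2, 41.2]
tool_rot: [-90.0, 0.0, 9.0]
contact_force: [-1.4, -0.0, 0.0]
width: 0.289
```

```bash
python3 -m pendant '[{"linear":[0.001,0.0002,0],"rotation":[0,0,0],"hand":0.0245},{"linear":[0.0015,0.0002,0],"rotation":[0,0,0],"hand":0.0245}]'
```

```text
t: 8.9
position: [600.8, 135.3, 41.2]
tool_rot: [-90.0, 0.0, 9.0]
contact_force: [-0.0, -0.6, 0.6]
width: 0.286
```

```bash
python3 -m pendant '[{"linear":[0.001,0.0002,0],"rotation":[0,0,0],"hand":0.0245},{"linear":[0.0015,0.0002,0],"rotation":[0,0,0],"hand":0.0245}]'
```

```text
t: 9.15
position: [602.1, 135.6, 41.2]
tool_rot: [-90.0, 0.1, 9.0]
contact_force: [-2.2, -1.3, 1.6]
width: 0.291
```

```bash
python3 -m pendant '[{"linear":[0.001,0.0002,0],"rotation":[0,0,0],"hand":0.0245},{"linear":[0.001,0.0002,0],"rotation":[0,0,0],"hand":0.0245}]'
```

```text
t: 9.4
position: [602.5, 135.7, 41.2]
tool_rot: [-90.0, 0.2, 9.0]
contact_force: [-5.0, -2.0, 3.8]
width: 0.287
```

Run:
```python
from h import *
p,_=read_camera("side");cv2.imwrite("pics/s3.png",cv2.resize(p[150:300,260:420],None,fx=4.5,fy=4,interpolation=cv2.INTER_CUBIC))
s=get_state();print(s["position"],s["contact_force"])
```

```text
[602.50279285 135.6321038   41.18493983] [-5.29737957 -1.47340513  3.63419659]
```

View pics/s3.png

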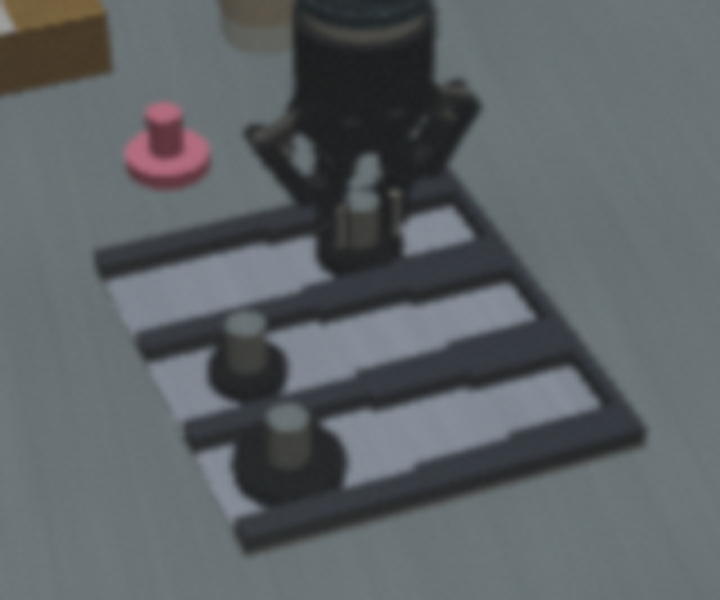

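The left stopper is at the no-go edge at 5 N. One more small push will confirm it.

```bash
python3 -m pendant '[{"linear":[0.0006,0.0001,0],"rotation":[0,0,0],"hand":0.0245},{"linear":[0.0006,0.0001,0],"rotation":[0,0,0],"hand":0.0245}]'
```

```text
t: 9.7
position: [602.7, 135.7, 41.1]
tool_rot: [-90.0, 0.2, 9.0]
contact_force: [-6.8, -2.5, 4.3]
width: 0.289
```

```bash
python3 -m pendant '[{"linear":[0,0,0],"rotation":[0,0,0],"hand":0.0245},{"linear":[0,0,0],"rotation":[0,0,0],"hand":0.0245}]'
```

```text
t: 9.95
position: [602.6, 135.7, 41.1]
tool_rot: [-90.0, 0.2, 9.0]
contact_force: [-6.7, -2.3, 5.4]
width: 0.286
```

```bash
python3 -m pendant '[{"linear":[-0.002,-0.0003,0],"rotation":[0,0,0],"hand":0.03},{"linear":[-0.002,-0.0003,0],"rotation":[0,0,0],"hand":0.044},{"linear":[-0.002,-0.0003,0],"rotation":[0,0,0],"hand":0.044},{"linear":[-0.002,-0.0003,0.03],"rotation":[0,0,0],"hand":0.044},{"linear":[-0.002,-0.0003,0.07],"rotation":[0,0,0],"hand":0.044},{"linear":[-0.045,-0.048,0.07],"rotation":[0,0,0],"hand":0.044},{"linear":[-0.088,-0.0954,0.07],"rotation":[0,0,0],"hand":0.044},{"linear":[-0.088,-0.0954,0.07],"rotation":[0,0,0],"hand":0.044},{"linear":[-0.088,-0.0954,0.04],"rotation":[0,0,0],"hand":0.044},{"linear":[-0.088,-0.0954,0.02],"rotation":[0,0,0],"hand":0.044},{"linear":[-0.088,-0.0954,0.008],"rotation":[0,0,0],"hand":0.044},{"linear":[-0.088,-0.0954,0],"rotation":[0,0,0],"hand":0.044},{"linear":[-0.088,-0.0954,0],"rotation":[0,0,0],"hand":0.036},{"linear":[-0.088,-0.0954,0],"rotation":[0,0,0],"hand":0.03},{"linear":[-0.088,-0.0954,0],"rotation":[0,0,0],"hand":0.027},{"linear":[-0.088,-0.0954,0],"rotation":[0,0,0],"hand":0.0245},{"linear":[-0.088,-0.0954,0],"rotation":[0,0,0],"hand":0.0245}]'
```

```text
t: 12.08
position: [516.1, 40.5, 41.5]
tool_rot: [-90.0, -0.0, 9.0]
contact_force: [0.1, 0.7, -0.2]
width: 0.288
```

```bash
python3 -m pendant '[{"linear":[0.004,0.0006,0],"rotation":[0,0,0],"hand":0.0245},{"linear":[0.008,0.0012,0],"rotation":[0,0,0],"hand":0.0245},{"linear":[0.012,0.0019,0],"rotation":[0,0,0],"hand":0.0245},{"linear":[0.016,0.0025,0],"rotation":[0,0,0],"hand":0.0245},{"linear":[0.020,0.0032,0],"rotation":[0,0,0],"hand":0.0245},{"linear":[0.024,0.0038,0],"rotation":[0,0,0],"hand":0.0245},{"linear":[0.028,0.0044,0],"rotation":[0,0,0],"hand":0.0245},{"linear":[0.032,0.0051,0],"rotation":[0,0,0],"hand":0.0245},{"linear":[0.0355,0.0056,0],"rotation":[0,0,0],"hand":0.0245}]'
python3 -m pendant '[{"linear":[0.0015,0.0002,0],"rotation":[0,0,0],"hand":0.0245},{"linear":[0.003,0.0005,0],"rotation":[0,0,0],"hand":0.0245}]'
```

```text
t: 13.2
position: [551.7, 46.2, 41.3]
tool_rot: [-90.0, 0.0, 9.0]
contact_force: [-0.4, 0.3, -0.8]
width: 0.289
t: 13.45
position: [554.5, 46.6, 41.3]
tool_rot: [-90.0, 0.0, 9.0]
contact_force: [-1.0, -0.3, 0.1]
width: 0.292
```

```bash
python3 -m pendant '[{"linear":[0.0015,0.0002,0],"rotation":[0,0,0],"hand":0.0245},{"linear":[0.003,0.0005,0],"rotation":[0,0,0],"hand":0.0245}]'
```

```text
t: 13.7
position: [557.5, 47.1, 41.3]
tool_rot: [-90.0, 0.0, 9.0]
contact_force: [-0.8, -0.7, 1.1]
width: 0.284
```

```bash
python3 -m pendant '[{"linear":[0.0015,0.0002,0],"rotation":[0,0,0],"hand":0.0245},{"linear":[0.003,0.0005,0],"rotation":[0,0,0],"hand":0.0245}]'
```

```text
t: 13.95
position: [560.5, 47.6, 41.3]
tool_rot: [-90.0, -0.0, 9.0]
contact_force: [-1.4, -0.5, 0.7]
width: 0.29
```

```bash
python3 -m pendant '[{"linear":[0.0015,0.0002,0],"rotation":[0,0,0],"hand":0.0245},{"linear":[0.003,0.0005,0],"rotation":[0,0,0],"hand":0.0245}]'
```

```text
t: 14.2
position: [563.6, 48.1, 41.3]
tool_rot: [-90.0, 0.0, 9.0]
contact_force: [-0.9, -0.4, 0.7]
width: 0.287
```

```bash
python3 -m pendant '[{"linear":[0.003,0.0005,0],"rotation":[0,0,0],"hand":0.0245},{"linear":[0.006,0.001,0],"rotation":[0,0,0],"hand":0.0245},{"linear":[0.010,0.0016,0],"rotation":[0,0,0],"hand":0.0245},{"linear":[0.014,0.0022,0],"rotation":[0,0,0],"hand":0.0245},{"linear":[0.018,0.0028,0],"rotation":[0,0,0],"hand":0.0245},{"linear":[0.022,0.0035,0],"rotation":[0,0,0],"hand":0.0245},{"linear":[0.026,0.0041,0],"rotation":[0,0,0],"hand":0.0245},{"linear":[0.030,0.0048,0],"rotation":[0,0,0],"hand":0.0245},{"linear":[0.034,0.0054,0],"rotation":[0,0,0],"hand":0.0245},{"linear":[0.038,0.006,0],"rotation":[0,0,0],"hand":0.0245},{"linear":[0.042,0.0066,0],"rotation":[0,0,0],"hand":0.0245},{"linear":[0.044,0.007,0],"rotation":[0,0,0],"hand":0.0245}]'
python3 -m pendant '[{"linear":[0.0015,0.0002,0],"rotation":[0,0,0],"hand":0.0245},{"linear":[0.003,0.0005,0],"rotation":[0,0,0],"hand":0.0245}]'
```

```text
t: 15.7
position: [607.7, 55.1, 41.4]
tool_rot: [-90.0, -0.0, 9.0]
contact_force: [-1.6, 0.6, 0.0]
width: 0.283
t: 15.95
position: [610.5, 55.6, 41.3]
tool_rot: [-90.0, 0.0, 9.0]
contact_force: [-1.3, 0.4, 0.2]
width: 0.29
```

```bash
python3 -m pendant '[{"linear":[0.0015,0.0002,0],"rotation":[0,0,0],"hand":0.0245},{"linear":[0.003,0.0005,0],"rotation":[0,0,0],"hand":0.0245}]'
```

```text
t: 16.2
position: [613.5, 56.2, 41.3]
tool_rot: [-90.0, 0.0, 9.0]
contact_force: [-1.6, -0.9, 0.6]
width: 0.286
```

```bash
python3 -m pendant '[{"linear":[0.0015,0.0002,0],"rotation":[0,0,0],"hand":0.0245},{"linear":[0.0025,0.0004,0],"rotation":[0,0,0],"hand":0.0245}]'
```

```text
t: 16.45
position: [616.1, 56.5, 41.3]
tool_rot: [-90.0, -0.0, 9.0]
contact_force: [-1.2, -0.6, 0.3]
width: 0.286
```

```bash
python3 -m pendant '[{"linear":[0.0015,0.0002,0],"rotation":[0,0,0],"hand":0.0245},{"linear":[0.0025,0.0004,0],"rotation":[0,0,0],"hand":0.0245}]'
```

```text
t: 16.7
position: [618.5, 56.9, 41.3]
tool_rot: [-90.0, -0.0, 9.0]
contact_force: [-1.6, -0.0, 1.2]
width: 0.291
```

```bash
python3 -m pendant '[{"linear":[0.0015,0.0002,0],"rotation":[0,0,0],"hand":0.0245},{"linear":[0.0025,0.0004,0],"rotation":[0,0,0],"hand":0.0245}]'
```

```text
t: 16.95
position: [621.0, 57.3, 41.3]
tool_rot: [-90.0, -0.0, 9.0]
contact_force: [-1.0, -0.9, 1.4]
width: 0.288
```

```bash
python3 -m pendant '[{"linear":[0.0015,0.0002,0],"rotation":[0,0,0],"hand":0.0245},{"linear":[0.003,0.0005,0],"rotation":[0,0,0],"hand":0.0245}]'
```

```text
t: 17.2
position: [624.0, 57.8, 41.3]
tool_rot: [-90.0, 0.0, 9.0]
contact_force: [-1.9, -0.9, 0.1]
width: 0.289
```

```bash
python3 -m pendant '[{"linear":[0.003,0.0005,0],"rotation":[0,0,0],"hand":0.0245},{"linear":[0.006,0.001,0],"rotation":[0,0,0],"hand":0.0245},{"linear":[0.010,0.0016,0],"rotation":[0,0,0],"hand":0.0245},{"linear":[0.014,0.0022,0],"rotation":[0,0,0],"hand":0.0245},{"linear":[0.018,0.0028,0],"rotation":[0,0,0],"hand":0.0245},{"linear":[0.022,0.0035,0],"rotation":[0,0,0],"hand":0.0245},{"linear":[0.026,0.0041,0],"rotation":[0,0,0],"hand":0.0245},{"linear":[0.030,0.0048,0],"rotation":[0,0,0],"hand":0.0245},{"linear":[0.032,0.0051,0],"rotation":[0,0,0],"hand":0.0245}]'
```

```text
t: 18.32
position: [656.2, 63.0, 41.3]
tool_rot: [-90.0, -0.0, 9.0]
contact_force: [-0.6, -0.3, 0.6]
width: 0.288
```

```bash
python3 -m pendant '[{"linear":[0.0015,0.0002,0],"rotation":[0,0,0],"hand":0.0245},{"linear":[0.003,0.0005,0],"rotation":[0,0,0],"hand":0.0245}]'
```

```text
t: 18.58
position: [659.0, 63.4, 41.3]
tool_rot: [-90.0, 0.0, 9.0]
contact_force: [-1.5, -0.2, -0.2]
width: 0.284
```

```bash
python3 -m pendant '[{"linear":[0.001,0.0002,0],"rotation":[0,0,0],"hand":0.0245},{"linear":[0.0015,0.0002,0],"rotation":[0,0,0],"hand":0.0245}]'
```

```text
t: 18.82
position: [660.5, 63.6, 41.3]
tool_rot: [-90.0, 0.0, 9.0]
contact_force: [-0.6, 0.4, 0.6]
width: 0.287
```

```bash
python3 -m pendant '[{"linear":[0.001,0.0002,0],"rotation":[0,0,0],"hand":0.0245},{"linear":[0.0015,0.0002,0],"rotation":[0,0,0],"hand":0.0245}]'
```

```text
t: 19.08
position: [661.8, 63.8, 41.3]
tool_rot: [-90.0, 0.0, 9.0]
contact_force: [-2.1, -0.4, 1.5]
width: 0.287
```

```bash
python3 -m pendant '[{"linear":[0.001,0.0002,0],"rotation":[0,0,0],"hand":0.0245},{"linear":[0.0015,0.0002,0],"rotation":[0,0,0],"hand":0.0245}]'
```

```text
t: 19.32
position: [662.1, 63.9, 41.2]
tool_rot: [-90.0, 0.3, 9.0]
contact_force: [-8.3, -1.5, 5.3]
width: 0.286
```

```bash
python3 -m pendant '[{"linear":[0.0005,0.0001,0],"rotation":[0,0,0],"hand":0.0245},{"linear":[0.001,0.0002,0],"rotation":[0,0,0],"hand":0.0245}]'
```

```text
t: 19.58
position: [662.3, 64.0, 41.2]
tool_rot: [-90.0, 0.4, 9.0]
contact_force: [-11.2, -2.1, 9.0]
width: 0.285
```

That is the end wall, so this is the small one. Next is the right lane.

```bash
python3 -m pendant '[{"linear":[-0.003,-0.0005,0],"rotation":[0,0,0],"hand":0.03},{"linear":[-0.003,-0.0005,0],"rotation":[0,0,0],"hand":0.044},{"linear":[-0.003,-0.0005,0],"rotation":[0,0,0],"hand":0.044},{"linear":[-0.003,-0.0005,0.03],"rotation":[0,0,0],"hand":0.044},{"linear":[-0.003,-0.0005,0.07],"rotation":[0,0,0],"hand":0.044},{"linear":[-0.045,-0.034,0.07],"rotation":[0,0,0],"hand":0.044},{"linear":[-0.09,-0.068,0.07],"rotation":[0,0,0],"hand":0.044},{"linear":[-0.1414,-0.1022,0.07],"rotation":[0,0,0],"hand":0.044},{"linear":[-0.1414,-0.1022,0.07],"rotation":[0,0,0],"hand":0.044},{"linear":[-0.1414,-0.1022,0.04],"rotation":[0,0,0],"hand":0.044},{"linear":[-0.1414,-0.1022,0.02],"rotation":[0,0,0],"hand":0.044},{"linear":[-0.1414,-0.1022,0.008],"rotation":[0,0,0],"hand":0.044},{"linear":[-0.1414,-0.1022,0],"rotation":[0,0,0],"hand":0.044},{"linear":[-0.1414,-0.1022,0],"rotation":[0,0,0],"hand":0.036},{"linear":[-0.1414,-0.1022,0],"rotation":[0,0,0],"hand":0.03},{"linear":[-0.1414,-0.1022,0],"rotation":[0,0,0],"hand":0.027},{"linear":[-0.1414,-0.1022,0],"rotation":[0,0,0],"hand":0.0245},{"linear":[-0.1414,-0.1022,0],"rotation":[0,0,0],"hand":0.0245}]'
```

```text
t: 21.82
position: [523.1, -38.0, 41.5]
tool_rot: [-90.0, -0.0, 9.0]
contact_force: [0.2, 0.2, -0.4]
width: 0.286
```

```bash
python3 -m pendant '[{"linear":[0.004,0.0006,0],"rotation":[0,0,0],"hand":0.0245},{"linear":[0.008,0.0012,0],"rotation":[0,0,0],"hand":0.0245},{"linear":[0.012,0.0019,0],"rotation":[0,0,0],"hand":0.0245},{"linear":[0.016,0.0025,0],"rotation":[0,0,0],"hand":0.0245},{"linear":[0.020,0.0032,0],"rotation":[0,0,0],"hand":0.0245},{"linear":[0.024,0.0038,0],"rotation":[0,0,0],"hand":0.0245},{"linear":[0.028,0.0044,0],"rotation":[0,0,0],"hand":0.0245},{"linear":[0.032,0.0051,0],"rotation":[0,0,0],"hand":0.0245},{"linear":[0.036,0.0057,0],"rotation":[0,0,0],"hand":0.0245},{"linear":[0.039,0.0062,0],"rotation":[0,0,0],"hand":0.0245},{"linear":[0.041,0.0065,0],"rotation":[0,0,0],"hand":0.0245}]'
```

```text
t: 23.2
position: [564.2, -31.4, 41.3]
tool_rot: [-90.0, 0.0, 9.0]
contact_force: [-0.1, -0.5, 0.2]
width: 0.29
```

```bash
python3 -m pendant '[{"linear":[0.0015,0.0002,0],"rotation":[0,0,0],"hand":0.0245},{"linear":[0.003,0.0005,0],"rotation":[0,0,0],"hand":0.0245}]'
```

```text
t: 23.45
position: [567.1, -31.0, 41.3]
tool_rot: [-90.0, 0.0, 9.0]
contact_force: [-1.2, -0.6, -0.4]
width: 0.285
```

```bash
python3 -m pendant '[{"linear":[0.001,0.0002,0],"rotation":[0,0,0],"hand":0.0245},{"linear":[0.002,0.0003,0],"rotation":[0,0,0],"hand":0.0245}]'
```

```text
t: 23.7
position: [569.0, -30.7, 41.3]
tool_rot: [-90.0, 0.0, 9.0]
contact_force: [-0.8, 1.1, 0.0]
width: 0.287
```

```bash
python3 -m pendant '[{"linear":[0.001,0.0002,0],"rotation":[0,0,0],"hand":0.0245},{"linear":[0.0015,0.0002,0],"rotation":[0,0,0],"hand":0.0245}]'
```

```text
t: 23.95
position: [570.6, -30.4, 41.3]
tool_rot: [-90.0, 0.0, 9.0]
contact_force: [-1.5, -0.2, -0.2]
width: 0.284
```

```bash
python3 -m pendant '[{"linear":[0.001,0.0002,0],"rotation":[0,0,0],"hand":0.0245},{"linear":[0.0015,0.0002,0],"rotation":[0,0,0],"hand":0.0245}]'
```

```text
t: 24.2
position: [572.1, -30.4, 41.3]
tool_rot: [-90.0, 0.0, 9.0]
contact_force: [-0.5, -0.4, 1.0]
width: 0.289
```

```bash
python3 -m pendant '[{"linear":[0.0005,0.0001,0],"rotation":[0,0,0],"hand":0.0245},{"linear":[0.001,0.0002,0],"rotation":[0,0,0],"hand":0.0245}]'
```

```text
t: 24.45
position: [572.6, -30.3, 41.2]
tool_rot: [-90.0, 0.1, 9.0]
contact_force: [-4.5, -1.6, 2.8]
width: 0.287
```

```bash
python3 -m pendant '[{"linear":[0.0005,0.0001,0],"rotation":[0,0,0],"hand":0.0245},{"linear":[0.001,0.0002,0],"rotation":[0,0,0],"hand":0.0245}]'
```

```text
t: 24.7
position: [572.9, -30.2, 41.2]
tool_rot: [-90.0, 0.2, 9.0]
contact_force: [-8.0, -2.6, 5.2]
width: 0.281
```

The right stopper stopped at go with 8 N, so it is the large one. I'll return to the left stopper with the TCP set 2 mm back, so closing the jaws pulls it off the edge, and grip it.

```bash
python3 -m pendant '[{"linear":[-0.003,-0.0005,0],"rotation":[0,0,0],"hand":0.03},{"linear":[-0.003,-0.0005,0],"rotation":[0,0,0],"hand":0.044},{"linear":[-0.003,-0.0005,0],"rotation":[0,0,0],"hand":0.044},{"linear":[-0.003,-0.0005,0.03],"rotation":[0,0,0],"hand":0.044},{"linear":[-0.003,-0.0005,0.07],"rotation":[0,0,0],"hand":0.044},{"linear":[0.005,0.05,0.07],"rotation":[0,0,0],"hand":0.044},{"linear":[0.015,0.11,0.07],"rotation":[0,0,0],"hand":0.044},{"linear":[0.0255,0.1651,0.07],"rotation":[0,0,0],"hand":0.044},{"linear":[0.0255,0.1651,0.07],"rotation":[0,0,0],"hand":0.044},{"linear":[0.0255,0.1651,0.04],"rotation":[0,0,0],"hand":0.044},{"linear":[0.0255,0.1651,0.02],"rotation":[0,0,0],"hand":0.044},{"linear":[0.0255,0.1651,0.008],"rotation":[0,0,0],"hand":0.044},{"linear":[0.0255,0.1651,0],"rotation":[0,0,0],"hand":0.044},{"linear":[0.0255,0.1651,0],"rotation":[0,0,0],"hand":0.036},{"linear":[0.0255,0.1651,0],"rotation":[0,0,0],"hand":0.03},{"linear":[0.0255,0.1651,0],"rotation":[0,0,0],"hand":0.026},{"linear":[0.0255,0.1651,0],"rotation":[0,0,0],"hand":0.02},{"linear":[0.0255,0.1651,0],"rotation":[0,0,0],"hand":0.015},{"linear":[0.0255,0.1651,0],"rotation":[0,0,0],"hand":0.015},{"linear":[0.0255,0.1651,0],"rotation":[0,0,0],"hand":0.015}]' 40
python3 - <<'E'
from h import *
p,_=read_camera("side");a=p[170:300,260:420]
q,_=read_camera("top");b=q[160:300,200:400]
cv2.imwrite("pics/s4.png",np.hstack([cv2.resize(a,(400,325)),cv2.resize(b,(400,325))]))
# tray rim outline fit from top
g=cv2.imread("pics/top0.png");c=cv2.resize(g[225:315,425:515],None,fx=6,fy=6,interpolation=cv2.INTER_CUBIC);cv2.imwrite("pics/tray.png",c)
E
```

```text
t: 27.2
position: [600.1, 135.3, 42.2]
tool_rot: [-90.0, -0.1, 9.0]
contact_force: [-1.5, -0.3, 6.9]
width: 0.239
```

View pics/s4.png

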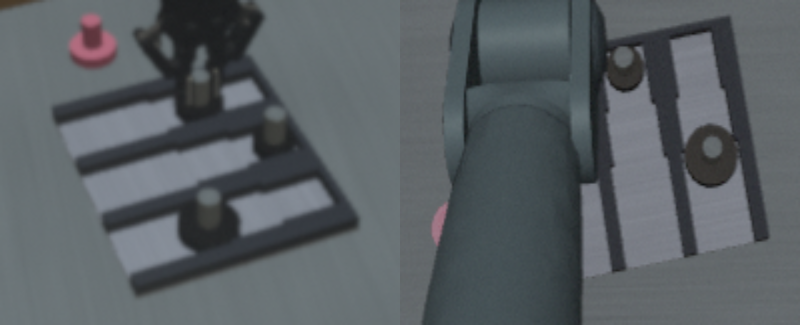

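View pics/tray.png

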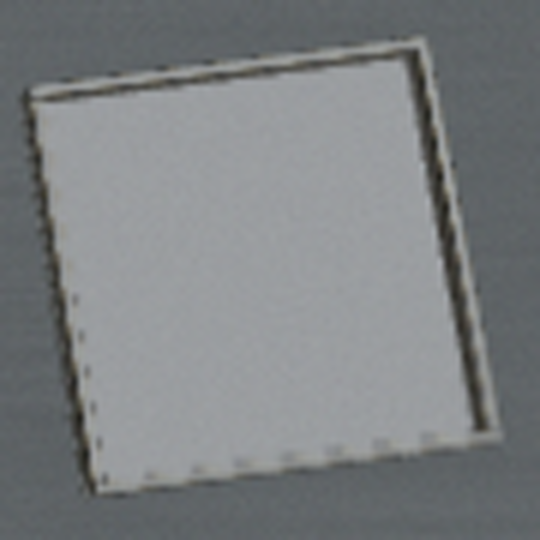

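The side view shows the left stopper gripped at its knob. The top view shows the small stopper at the end wall of the middle lane and the large one at the go edge of the right lane. I'll compute the tray centre and lift.

```bash
python3 -m pendant '[{"linear":[0,0,0.01],"rotation":[0,0,0],"hand":0.015},{"linear":[0,0,0.03],"rotation":[0,0,0],"hand":0.015},{"linear":[0,0,0.06],"rotation":[0,0,0],"hand":0.015},{"linear":[0,0,0.09],"rotation":[0,0,0],"hand":0.015},{"linear":[0,0,0.1],"rotation":[0,0,0],"hand":0.015},{"linear":[0,0,0.1],"rotation":[0,0,0],"hand":0.015}]'
python3 - <<'E'
from h import *
c=(np.array([(30,92),(422,40),(500,436),(97,490)])+.5)/6-.5+[425,225]
w=onplane("top",c,22)[:,:2];print(w.round(1),w.mean(0).round(1),np.linalg.norm(w-np.roll(w,1,0),axis=1).round())
s=get_state();print(s["position"],s["contact_force"],s["width"])
E
```

```text
t: 28.05
position: [599.8, 135.3, 142.1]
tool_rot: [-90.0, -0.1, 9.0]
contact_force: [0.5, 0.5, -2.1]
width: 0.246
[[ 533.1 -194.3]
 [ 549.2 -341.2]
 [ 402.8 -358. ]
 [ 387.5 -210.2]] [ 468.2 -275.9] [146. 148. 147. 149.]
[599.84865724 135.25833848 142.11277094] [ 0.47247151  0.52183504 -2.14804433] 0.245811538761523
```

```bash
python3 -m pendant '[{"linear":[-0.006,-0.02,0],"rotation":[0,0,0],"hand":0.015},{"linear":[-0.018,-0.055,0],"rotation":[0,0,0],"hand":0.015},{"linear":[-0.03,-0.095,0],"rotation":[0,0,0],"hand":0.015},{"linear":[-0.043,-0.135,0],"rotation":[0,0,0],"hand":0.015},{"linear":[-0.056,-0.175,0],"rotation":[0,0,0],"hand":0.015},{"linear":[-0.069,-0.215,0],"rotation":[0,0,0],"hand":0.015},{"linear":[-0.082,-0.255,0],"rotation":[0,0,0],"hand":0.015},{"linear":[-0.095,-0.295,0],"rotation":[0,0,0],"hand":0.015},{"linear":[-0.108,-0.335,0],"rotation":[0,0,0],"hand":0.015},{"linear":[-0.12,-0.375,0],"rotation":[0,0,0],"hand":0.015},{"linear":[-0.128,-0.4,0],"rotation":[0,0,0],"hand":0.015},{"linear":[-0.131,-0.412,0],"rotation":[0,0,0],"hand":0.015},{"linear":[-0.131,-0.412,-0.02],"rotation":[0,0,0],"hand":0.015},{"linear":[-0.131,-0.412,-0.05],"rotation":[0,0,0],"hand":0.015},{"linear":[-0.131,-0.412,-0.075],"rotation":[0,0,0],"hand":0.015},{"linear":[-0.131,-0.412,-0.088],"rotation":[0,0,0],"hand":0.015},{"linear":[-0.131,-0.412,-0.092],"rotation":[0,0,0],"hand":0.015},{"linear":[-0.131,-0.412,-0.092],"rotation":[0,0,0],"hand":0.015}]'
python3 - <<'E'
from h import *
p,_=read_camera("side");cv2.imwrite("pics/s5.png",cv2.resize(p[260:420,240:400],None,fx=4,fy=3.7,interpolation=cv2.INTER_CUBIC))
E
```

```text
t: 30.3
position: [468.9, -276.9, 49.7]
tool_rot: [-90.0, -0.0, 9.0]
contact_force: [-0.6, -0.8, -1.2]
width: 0.242
```

View pics/s5.png

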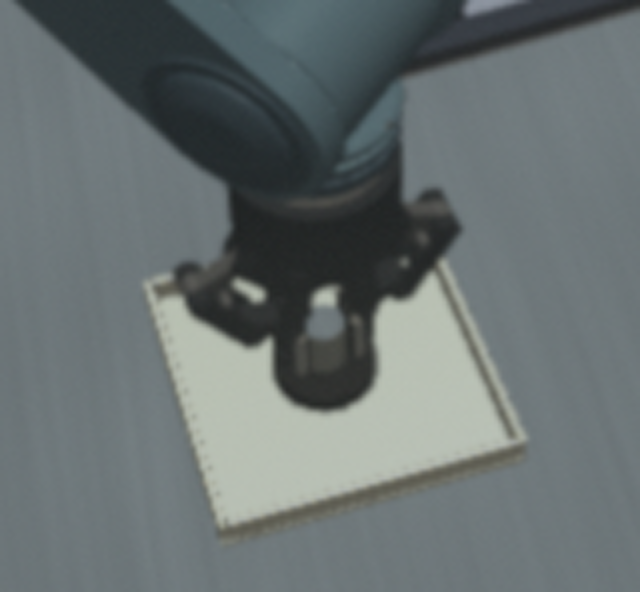

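The stopper is held level over the middle of the tray, at about (325,360) in the crop. I'll lower it to contact.

```bash
python3 -m pendant '[{"linear":[0,0,-0.002],"rotation":[0,0,0],"hand":0.015},{"linear":[0,0,-0.004],"rotation":[0,0,0],"hand":0.015},{"linear":[0,0,-0.0055],"rotation":[0,0,0],"hand":0.015},{"linear":[0,0,-0.0065],"rotation":[0,0,0],"hand":0.015},{"linear":[0,0,-0.0065],"rotation":[0,0,0],"hand":0.015}]'
```

```text
t: 30.98
position: [468.5, -276.7, 42.7]
tool_rot: [-90.0, 0.0, 9.0]
contact_force: [0.1, 0.1, -2.0]
width: 0.244
```

```bash
python3 -m pendant '[{"linear":[0,0,-0.0005],"rotation":[0,0,0],"hand":0.015},{"linear":[0,0,-0.001],"rotation":[0,0,0],"hand":0.015},{"linear":[0,0,-0.001],"rotation":[0,0,0],"hand":0.015}]'
```

```text
t: 31.35
position: [468.6, -276.8, 42.1]
tool_rot: [-90.0, 0.0, 9.0]
contact_force: [-1.2, 1.1, 2.0]
width: 0.244
```

```bash
python3 -m pendant '[{"linear":[0,0,-0.0003],"rotation":[0,0,0],"hand":0.022},{"linear":[0,0,-0.0003],"rotation":[0,0,0],"hand":0.025},{"linear":[0,0,0],"rotation":[0,0,0],"hand":0.03},{"linear":[0,0,0],"rotation":[0,0,0],"hand":0.044},{"linear":[0,0,0],"rotation":[0,0,0],"hand":0.044},{"linear":[0,0,0],"rotation":[0,0,0],"hand":0.044},{"linear":[0,0,0.03],"rotation":[0,0,0],"hand":0.044},{"linear":[0,0,0.08],"rotation":[0,0,0],"hand":0.044},{"linear":[0,0,0.14],"rotation":[0,0,0],"hand":0.044},{"linear":[-0.05,0,0.18],"rotation":[0,0,0],"hand":0.044},{"linear":[-0.1,0,0.2],"rotation":[0,0,0],"hand":0.044},{"linear":[-0.1,0,0.2],"rotation":[0,0,0],"hand":0.044},{"linear":[-0.1,0,0.2],"rotation":[0,0,0],"hand":0.044}]'
python3 - <<'E'
from h import *
p,_=read_camera("side");q,_=read_camera("top")
cv2.imwrite("pics/s6.png",np.hstack([cv2.resize(p[150:420,230:500],(400,400)),cv2.resize(q[140:320,200:550],(400,206)).repeat(1,0) if 0 else cv2.copyMakeBorder(cv2.resize(q[140:320,200:550],(400,206)),0,194,0,0,0)]))
for r in place_of("top","stopper_a"): print(r["at"],r["p"],onplane("top",r["at"],4).round(1))
E
```

```text
t: 32.98
position: [368.6, -276.7, 241.6]
tool_rot: [-90.0, -0.0, 9.0]
contact_force: [-0.2, 0.1, -0.5]
width: 0.515
[467.0, 269.6] 0.97 [[ 467.5 -277.4    4. ]]
[355.7, 230.6] 0.9 [[561.6 -33.2   4. ]]
[311.9, 191.9] 0.81 [[654.   63.6   4. ]]
[230.7, 258.2] 0.68 [[505.4 247.3   4. ]]
```

View pics/s6.png

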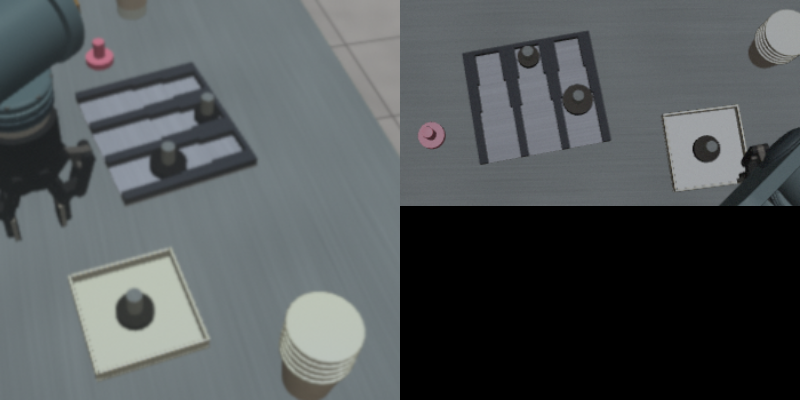

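The stopper stands flat and upright in the middle of the tray. The small one is at the end of the middle lane, the large one at the go edge of the right lane, and the pink one and the cups are untouched.

```bash
python3 -c "
from plant import *
print(finish_job())"
```

```text
the job is handed in; nothing more can be done
None
```

I gauged all three stoppers, set the right-sized one flat in the white tray, and handed the job in. The clock read about 33 s of the 70 s allowed.

- **Left lane:** this stopper passed the go gate and stopped at the no-go gate, held by a push of about 7 N. It is the right size (52 mm).
- **Middle lane:** this one passed both gates and went to the end wall, about 11 N there. It is the 44 mm one and was left where it ended.
- **Right lane:** this one stopped at the go gate, about 8 N. It is the 60 mm one and was left where it ended.
- **Placing:** I gripped the left stopper by its knob and lowered it into the tray until it touched (about 2 N), then released it. The last picture shows it upright at the tray centre, within about 2 mm, and the other two still in their lanes.

**Checks that disagreed or were missing:**
- My camera estimate of the gauge was about 4 mm off along the lanes. The contact stops corrected it.
- While pushing against each stop I also saw an upward force on the tool: about 5 N at the left and right stops, 9 N at the end wall. That hints the caged stoppers tilted very slightly.
- The end-wall push went just over the suggested 5 to 10 N.
- The cups and the pink stopper looked untouched in the last picture. The carton and bottle were mostly outside that view, so I did not check their final positions; the arm never went near them.

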